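# Change over the bench dust extraction: gate shut, keyed parts in, gate open click by click

## Robot

A 6-joint arm with a two-finger parallel gripper is mounted at the origin on the work surface. World frame = base frame: x ahead of the robot, y to its left, z up, the work surface at z = 0. Lengths are in m, angles in rad, forces in N, time in s.
With the tool pointing down it reaches from about 0.425 to 0.95 m from the base axis. Payload 3.5 kg.
Tool frame: the origin (TCP) lies on the centre line of the jaws, within the pads' length; the fingertips stand 14 mm ahead of it and the grasp point (between the pads) lies 5 mm behind it (ctrl.finger_overhang is the distance from the TCP to the fingertips, in m); z points along the fingers, y is the line along which they close (so a half turn about z gives the same grasp; the last joint's range is limited). The gripper opens to 85 mm and grips with 20 to 120 N. Pads are 22 mm wide; open, the fingers measure 114 mm over their backs; the gripper's body (76 mm by 85 mm) begins 54 mm behind the grasp point. The pads swing forward as they close: fully open they stand 13 mm farther back than shut.
Start: joints at [-1.471, 0.286, 1.577, -0, 1.279, -0.15], TCP at [0.167, -0.654, 0.245] pointing down, gripper open.
Joint ranges: [-2.77, 2.77], [-0.9, 2.22], [0.21, 2.48], [-1.53, 4.67], [0.24, 2.81], [-2.84, 2.84]. Speed limits (rad/s): [2.79, 2.79, 3.14, 3.14, 3.14, 3.14].

## Interface

Orientations are given as a unit quaternion [x, y, z, w].
In Python, from plant import ctrl gives the robot as it stands.
- The arm moves only by the tool send_rows, never from a script. Its argument "moves" is text: rows parted by semicolons, each of 7 numbers parted by spaces: the turn, a rotation vector about the tool's x, y, z in units of 360 degrees (1.0 is 360 degrees), then the shift along the tool's x, y, z in units of 20 cm (1.0 is 20 cm), then the gripper's target within -1 to 1 (fully open at 1, half-way at 0, shut at -1). A call has 1 to 12 rows; each row is the pose to reach, as a shift and turn from the pose commanded when the call began, along the tool's axes at that moment, turning the shorter way round; what a row does not reach only later rows make up. A row lasts 1/8 s, in which the tool goes at most 62.5 mm and 10.7 degrees, less where a joint would pass 70% of its speed; a pose out of reach is approached as far as the arm can. A call with a number of a shift or a turn outside -1 to 1 is refused whole. A call with a gripper value outside its range is refused whole. The fingers move at their own pace and stop on an object; "newtons" is the grip in N (left out, the last holds). Time passes only in rows, so rows that repeat a pose let the fingers close. It gives the time, the measured TCP pose, the force, the opening and the grip force at its end, in the units of the state.
- ctrl.get_state(): the state, without advancing time (a new reading comes with each control period).
- ctrl.read_camera(name): name is "scene" or "top" or "wrist"; returns a dict with "image" (384x512x3 uint8, red, green, blue), "fovy" (degrees; the focal length in pixels is half the picture's height over the tangent of half this angle, whatever the lens; pixels are square), "cx", "cy" (the principal point, pixels), "extrinsics" (4x4, takes a point from camera to world coordinates). Camera axes: x right, y up, looking along -z (the intrinsics and any distortion apply to the point x, -y, -z); pixel columns grow to the right and rows downward; lengths in m; the calibration is good to about 2 mm. A picture is of the moment at which its call begins. There is no depth.
- ctrl.sign_off(): hands the job in; it is judged then, once.
The state is a dict: "time": time; "qpos": joint angles; "dq": joint speeds; "joint_efforts": joint torques, N m; "eef_pos": TCP position; "tcp_rot": TCP orientation; "contact_force": force on the tool from outside, world axes, zero at the start; "wrist_torque": the same for the moment, N m; "opening": opening from 0.0 (shut) to 1.0 (fully open); "finger_force": force on a finger pad.
Only numpy, scipy, OpenCV 4.12 (cv2) and the standard library are available. Lean on these libraries where they do the work, as an engineer would, in place of code of your own. Each camera call takes 0.05 s, during which the arm holds its last target. There are 200 camera calls.

## Task

Get the bench's dust extraction ready for edge sanding. First slide the blast gate fully shut; with it shut, pull the hose spigot out of the socket nearest the gate's handle and stand it upright on the cutting mat, fit the square slotted inlet in its place, and every round blanking plug you find in the other sockets, each turned until its lugs drop into the notches and the flange lies flat on the manifold (a socket with no plug may stay open). Then slide the gate out one click to its half-way stop, leave it there for two or three seconds so that the draught can settle, and slide it on to its last, fully open stop.

Things in the scene. Friction and masses are not known exactly. Their poses are not given: they have to be found in the camera images.
- gate_plate (a joint): how far the blast gate's steel shutter plate is drawn out (m): 0 fully shut (end stop), 0.030 half-way stop, 0.060 fully open (end stop). A sprung ball catch clicks at these three and pulls the plate in from up to 12 mm either side; leaving a stop takes about 9 N. It draws out along the manifold's -x, towards the robot. It starts fully open.
- gate_grip (a point): centre of the gate plate's upright black handle, 16 mm along the slide x 36 x 44 mm high, top 57 mm above the bench; the plate's upper face is 13 mm above the bench. x is the slide line (out is -x, in is +x), z up. With the gate shut 47 mm are free between the handle and the clear hood behind it (60 mm high); free in front and at both sides. Pinch it from above.
- socket1 (a point): front socket on the gate's side, nearest the handle. Round bore 47 mm across, right through the manifold's top, with two opposite notches 12.5 mm wide reaching out to 59 mm across. Point: centre of the bore, level with the flat top (32 mm above the bench); x along the line of the two notches, z up. Seated, a plug's point is 8 mm above this one; with its lugs still on top, 22 mm or more. Lugs must be within 5 degrees of the notches.
- socket2 (a point): rear socket on the gate's side. Round bore 47 mm across, right through the manifold's top, with two opposite notches 12.5 mm wide reaching out to 59 mm across. Point: centre of the bore, level with the flat top (32 mm above the bench); x along the line of the two notches, z up. Seated, a plug's point is 8 mm above this one; with its lugs still on top, 22 mm or more. Lugs must be within 5 degrees of the notches.
- socket3 (a point): front socket away from the gate. Round bore 47 mm across, right through the manifold's top, with two opposite notches 12.5 mm wide reaching out to 59 mm across. Point: centre of the bore, level with the flat top (32 mm above the bench); x along the line of the two notches, z up. Seated, a plug's point is 8 mm above this one; with its lugs still on top, 22 mm or more. Lugs must be within 5 degrees of the notches.
- socket4 (a point): rear socket away from the gate. Round bore 47 mm across, right through the manifold's top, with two opposite notches 12.5 mm wide reaching out to 59 mm across. Point: centre of the bore, level with the flat top (32 mm above the bench); x along the line of the two notches, z up. Seated, a plug's point is 8 mm above this one; with its lugs still on top, 22 mm or more. Lugs must be within 5 degrees of the notches.
- manifold: flat aluminium extraction manifold fixed to the bench: plenum 200 x 200 x 32 mm with four sockets at 90 mm pitch; on its +y side the blast gate under a clear hood, the gate's centre line 165 mm along +y. Origin: the plenum's centre, on the bench; x away from the gate's handle, z up.
- plug1_mid (a point): round blanking plug, grey plastic, about 140 g, 56 mm high, standing on its foot; two opposite lugs (8 mm wide and high, 5 mm out) on the skirt, 6 to 14 mm above the foot, in line with the bar. Skirt 44 mm across, 20 mm deep, foot tapered; round 62 mm flange 20 to 26 mm, bar grip (40 long, 12 wide) 26 to 56 mm above the foot. Point: on its axis, 28 mm above the foot; x along bar and lugs, z up.
- plug2_mid (a point): round blanking plug, grey plastic, about 140 g, 56 mm high, standing on its foot; two opposite lugs (8 mm wide and high, 5 mm out) on the skirt, 6 to 14 mm above the foot, in line with the bar. Skirt 44 mm across, 20 mm deep, foot tapered; round 62 mm flange 20 to 26 mm, bar grip (40 long, 12 wide) 26 to 56 mm above the foot. Point: on its axis, 28 mm above the foot; x along bar and lugs, z up.
- plug3_mid (a point): round blanking plug, grey plastic, about 140 g, 56 mm high, standing on its foot; two opposite lugs (8 mm wide and high, 5 mm out) on the skirt, 6 to 14 mm above the foot, in line with the bar. Skirt 44 mm across, 20 mm deep, foot tapered; round 62 mm flange 20 to 26 mm, bar grip (40 long, 12 wide) 26 to 56 mm above the foot. Point: on its axis, 28 mm above the foot; x along bar and lugs, z up.
- inlet_mid (a point): slotted inlet, grey plastic, about 140 g, 56 mm high, fits the same sockets, standing on its foot; two opposite lugs (8 mm wide and high, 5 mm out) on the skirt, 6 to 14 mm above the foot, in line with the bar. Skirt 44 mm across, 20 mm deep, foot tapered; square 64 mm slotted flange 20 to 26 mm, bar grip (40 long, 12 wide) 26 to 56 mm above the foot. Point: on its axis, 28 mm above the foot; x along bar and lugs, z up.
- spigot_mid (a point): hose spigot from the last job, grey plastic, about 140 g, 56 mm high, at the start seated in socket1; two opposite lugs (8 mm wide and high, 5 mm out) on the skirt, 6 to 14 mm above the foot, along its x. Skirt 44 mm across, 20 mm deep, foot tapered; round 62 mm flange 20 to 26 mm, on it a round stub 36 mm across, 26 to 56 mm above the foot. Point: on its axis, 28 mm above the foot; z up.
- cutting_mat: dark cutting mat flat on the bench, 620 mm along x, 420 mm along y; the loose plugs and the inlet start on it. Origin at its centre; level with the bench.
- tape_roll: a roll of tape lying on the paper, 84 mm across, 18 mm high: not part of the job, leave it where it is. Origin at the centre of its underside.
- dressing_jar: a closed amber jar of edge dressing, 58 mm across, 75 mm high: leave it where it is. Origin at the centre of its underside.
- awl: an awl with a wooden handle, 130 mm long, lying on the bench: leave it where it is.
Not all that is in view belongs to the job. Leave any green, purple or yellow look-alike of the part that bears inlet_mid alone.

How it is judged:
On the way, in this order (a step that is already met when the one before it is completed fails the run):
1. the blast gate is slid fully shut (value of joint gate_plate between -0.01 and 0.004 m), for 0.3 s.
2. with the gate still shut, the inlet is seated in the socket nearest the gate's handle and every plug in one of the others (((horizontal distance between plug1_mid and socket2 below 0.005 m and z of plug1_mid in the frame of socket2 below 0.013 m and angle between plug1_mid's own z axis and vertical below 0.08 rad) or (horizontal distance between plug1_mid and socket3 below 0.005 m and z of plug1_mid in the frame of socket3 below 0.013 m and angle between plug1_mid's own z axis and vertical below 0.08 rad) or (horizontal distance between plug1_mid and socket4 below 0.005 m and z of plug1_mid in the frame of socket4 below 0.013 m and angle between plug1_mid's own z axis and vertical below 0.08 rad)) and ((horizontal distance between plug2_mid and socket2 below 0.005 m and z of plug2_mid in the frame of socket2 below 0.013 m and angle between plug2_mid's own z axis and vertical below 0.08 rad) or (horizontal distance between plug2_mid and socket3 below 0.005 m and z of plug2_mid in the frame of socket3 below 0.013 m and angle between plug2_mid's own z axis and vertical below 0.08 rad) or (horizontal distance between plug2_mid and socket4 below 0.005 m and z of plug2_mid in the frame of socket4 below 0.013 m and angle between plug2_mid's own z axis and vertical below 0.08 rad)) and ((horizontal distance between plug3_mid and socket2 below 0.005 m and z of plug3_mid in the frame of socket2 below 0.013 m and angle between plug3_mid's own z axis and vertical below 0.08 rad) or (horizontal distance between plug3_mid and socket3 below 0.005 m and z of plug3_mid in the frame of socket3 below 0.013 m and angle between plug3_mid's own z axis and vertical below 0.08 rad) or (horizontal distance between plug3_mid and socket4 below 0.005 m and z of plug3_mid in the frame of socket4 below 0.013 m and angle between plug3_mid's own z axis and vertical below 0.08 rad)) and (horizontal distance between inlet_mid and socket1 below 0.005 m and z of inlet_mid in the frame of socket1 below 0.013 m and angle between inlet_mid's own z axis and vertical below 0.08 rad) and value of joint gate_plate between -0.01 and 0.006 m), for 0.3 s.
3. the gate stands at its half-way stop for 1.5 s (value of joint gate_plate between 0.025 and 0.035 m), for 1.5 s.
At the end, for the whole second after the job is handed in: Gate at its fully open stop (within 4 mm). Inlet in the socket nearest the handle, every plug in another: within 5 mm of its centre, upright (0.08 rad), flange down (within 5 mm). Spigot upright on the mat, its axis 1 cm inside the edge. All at rest (((horizontal distance between plug1_mid and socket2 below 0.005 m and z of plug1_mid in the frame of socket2 below 0.013 m and angle between plug1_mid's own z axis and vertical below 0.08 rad) or (horizontal distance between plug1_mid and socket3 below 0.005 m and z of plug1_mid in the frame of socket3 below 0.013 m and angle between plug1_mid's own z axis and vertical below 0.08 rad) or (horizontal distance between plug1_mid and socket4 below 0.005 m and z of plug1_mid in the frame of socket4 below 0.013 m and angle between plug1_mid's own z axis and vertical below 0.08 rad)) and ((horizontal distance between plug2_mid and socket2 below 0.005 m and z of plug2_mid in the frame of socket2 below 0.013 m and angle between plug2_mid's own z axis and vertical below 0.08 rad) or (horizontal distance between plug2_mid and socket3 below 0.005 m and z of plug2_mid in the frame of socket3 below 0.013 m and angle between plug2_mid's own z axis and vertical below 0.08 rad) or (horizontal distance between plug2_mid and socket4 below 0.005 m and z of plug2_mid in the frame of socket4 below 0.013 m and angle between plug2_mid's own z axis and vertical below 0.08 rad)) and ((horizontal distance between plug3_mid and socket2 below 0.005 m and z of plug3_mid in the frame of socket2 below 0.013 m and angle between plug3_mid's own z axis and vertical below 0.08 rad) or (horizontal distance between plug3_mid and socket3 below 0.005 m and z of plug3_mid in the frame of socket3 below 0.013 m and angle between plug3_mid's own z axis and vertical below 0.08 rad) or (horizontal distance between plug3_mid and socket4 below 0.005 m and z of plug3_mid in the frame of socket4 below 0.013 m and angle between plug3_mid's own z axis and vertical below 0.08 rad)) and (horizontal distance between inlet_mid and socket1 below 0.005 m and z of inlet_mid in the frame of socket1 below 0.013 m and angle between inlet_mid's own z axis and vertical below 0.08 rad) and x of spigot_mid in the frame of cutting_mat between -0.3 and 0.3 m and y of spigot_mid in the frame of cutting_mat between -0.2 and 0.2 m and height (world z) of spigot_mid below 0.034 m and angle between spigot_mid's own z axis and vertical below 0.1 rad and value of joint gate_plate above 0.056 m and velocity of joint gate_plate below 0.01 m/s and linear speed of each of plug1, plug2, plug3, inlet, spigot below 0.03 m/s); the robot touches nothing.
It fails at once if the tape roll is pushed more than 3 cm from its place (distance of tape_roll from where it was at the start of the episode above 0.03 m).
It fails at once if the dressing jar is pushed more than 3 cm from its place (distance of dressing_jar from where it was at the start of the episode above 0.03 m).
It fails at once if the awl is pushed more than 3 cm from its place (distance of awl from where it was at the start of the episode above 0.03 m).
Of plug1, plug2, plug3 only 2 to 3 are there at a start; the rules pass over those that are not, and their reading is None.
At some moment in a run one of plug1, plug2, plug3, inlet may be knocked a few centimetres aside while the robot is not near it.
Once in a run the grip may slacken for a moment while it holds something.
It also fails if it takes over 210 s, if anything falls off the work surface, if the arm or the gripper's body presses on something with over 40 N, if the wrist force passes 120 N, or if a joint passes its speed limit or range.

## Working session

There is one attempt and no reset: what is moved stays moved. The work goes in short steps, Python scripts to look and compute and a tool call to move; the robot and the scene stay as the last step left them, time stands still between calls to the robot, and variables do not carry over. Pictures are saved under pics/ and viewed, at most 14 in all, crops included, and the job is handed in when it is done.

Besides the shell and the picture viewer there is one more tool, called after "Emit:" as name(argument=value, ...), one argument or row to a line, values as JSON. send_rows: Moves the arm, as the interface text tells. Its arguments: {"type":"object","properties":{"moves":{"type":"string"},"newtons":{"type":"number"}},"required":["moves"]}

```bash
ls; mkdir -p pics
cat > h.py <<'E'
import numpy as np, cv2
from plant import ctrl
from scipy.spatial.transform import Rotation as R
def cam(n,save=None):
    c=ctrl.read_camera(n)
    if save: cv2.imwrite('pics/'+save,c['image'][:,:,::-1])
    return c
def ray(c,u,v):
    f=c['image'].shape[0]/2/np.tan(np.radians(c['fovy'])/2)
    E=np.array(c['extrinsics']); d=E[:3,:3]@np.array([(u-c['cx'])/f,-(v-c['cy'])/f,-1]); return E[:3,3],d
def onz(c,u,v,z):
    o,d=ray(c,u,v); return o+d*(z-o[2])/d[2]
def proj(c,p):
    f=c['image'].shape[0]/2/np.tan(np.radians(c['fovy'])/2)
    E=np.array(c['extrinsics']); q=E[:3,:3].T@(np.array(p)-E[:3,3]); return c['cx']-f*q[0]/q[2],c['cy']+f*q[1]/q[2]
E
python3 - <<'E'
from h import *
for n in ['scene','top','wrist']:
    c=cam(n,n+'0.png'); print(n,c['fovy'],c['cx'],c['cy'],np.round(c['extrinsics'],3).tolist(),[k for k in c])
s=ctrl.get_state(); print(s)
E
```

```text
pics
scene 49.063780950589205 251.20841646923856 188.4010124701855 [[-0.848, -0.411, 0.335, 1.024], [0.53, -0.665, 0.527, 0.643], [0.007, 0.624, 0.781, 1.221], [0.0, 0.0, 0.0, 1.0]] ['image', 'fovy', 'cx', 'cy', 'extrinsics']
top 48.21743189480365 259.66471862436833 197.30816541128598 [[0.015, 0.996, -0.091, 0.404], [-1.0, 0.017, 0.017, -0.121], [0.019, 0.09, 0.996, 1.364], [0.0, 0.0, 0.0, 1.0]] ['image', 'fovy', 'cx', 'cy', 'extrinsics']
wrist 68.66121399138461 251.45652320228734 189.32567477943348 [[0.248, 0.923, 0.295, 0.243], [-0.969, 0.237, 0.074, -0.633], [-0.002, -0.304, 0.953, 0.373], [0.0, 0.0, 0.0, 1.0]] ['image', 'fovy', 'cx', 'cy', 'extrinsics']
{'time': 0.15, 'qpos': array([-1.47098915e+00,  2.87007549e-01,  1.57781344e+00, -5.29801161e-06,
        1.27858694e+00, -1.49993038e-01]), 'dq': array([-0.00073543, -0.0022017 , -0.00530871, -0.00175448, -0.00172736,
        0.00012443]), 'joint_efforts': array([-7.10083950e-04, -4.06602681e+01, -2.93143201e+01, -2.15255745e-04,
        3.96237840e-03, -6.55984110e-06]), 'eef_pos': array([ 0.16685162, -0.65356732,  0.24424942]), 'tcp_rot': array([ 9.92209612e-01,  1.24576327e-01,  2.02376489e-05, -9.07414433e-04]), 'contact_force': array([-0.39674893, -0.20025476,  0.19858656]), 'wrist_torque': array([ 0.00733103, -0.01409915, -0.00370055]), 'finger_force': 0.0, 'opening': 0.9992199905214896}
```

View pics/top0.png

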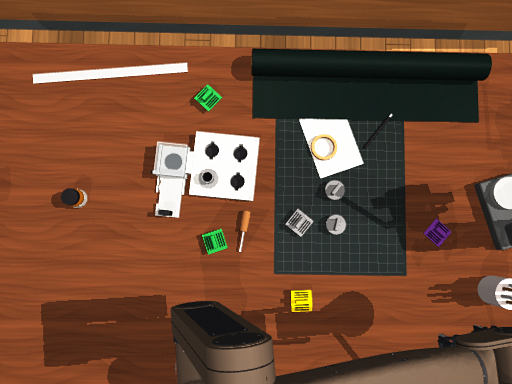

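View pics/scene0.png

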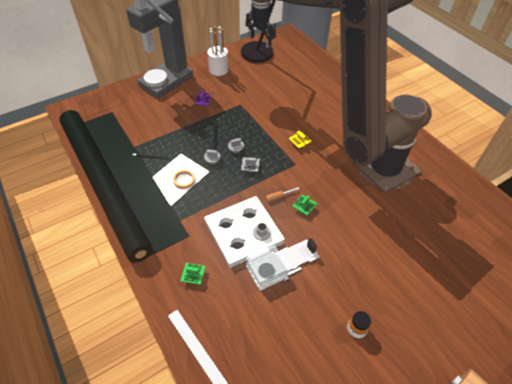

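Run:
```python
from h import *
c=cam('top')
for n,u,v,z in [('s3?',240.5,153.5,.032),('s2',212,150.5,.032),('s4',237,182,.032),('spig',207.5,177,.064),('handle',164,213,.057),('inlet',299,222,.056),('p1',335,190,.056),('p2',336,224,.056),('mat tl',276,119,0),('mat tr',404,119,0),('mat bl',274,274,0),('mat br',406,275,0),('awl0',240,250,0.01),('awl1',245,212,0.01),('jar',70,197,.075),('tape',323,147,.018),('green',214,240,.05),('m1',196,132,.032),('m2',259,138,.032),('m3',191,194,.032),('m4',253,200,.032)]:
    print(n,np.round(onz(c,u,v,z),3))
im=c['image']; a=cv2.resize(im[110:260,140:360][:,:,::-1],None,fx=3.6,fy=3.6,interpolation=cv2.INTER_CUBIC); cv2.imwrite('pics/topcrop.png',a)
```

```text
s3? [ 0.663 -0.082  0.032]
s2 [0.671 0.008 0.032]
s4 [ 0.572 -0.072  0.032]
spig [0.582 0.017 0.064]
handle [0.47  0.146 0.057]
inlet [ 0.45  -0.265  0.056]
p1 [ 0.55  -0.375  0.056]
p2 [ 0.445 -0.378  0.056]
mat tl [ 0.785 -0.194  0.   ]
mat tr [ 0.793 -0.612  0.   ]
mat bl [ 0.287 -0.193  0.   ]
mat br [ 0.29  -0.611  0.   ]
awl0 [ 0.361 -0.085  0.01 ]
awl1 [ 0.48  -0.099  0.01 ]
jar [0.513 0.424 0.075]
tape [ 0.691 -0.344  0.018]
green [ 0.391 -0.007  0.05 ]
m1 [0.729 0.06  0.032]
m2 [ 0.713 -0.139  0.032]
m3 [0.532 0.07  0.032]
m4 [ 0.517 -0.123  0.032]
```

View pics/topcrop.png

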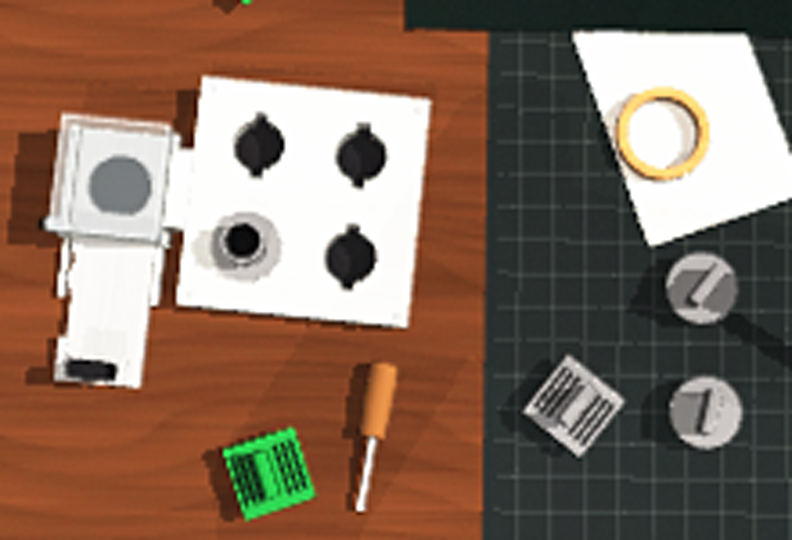

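Inlet candidates: grey square at (299,222), green (214,240) and (207,98), purple (437,232) and yellow (301,300). The grey one is the inlet, and the crop confirms it has slots and a bar. The plugs are at (335,190) and (336,224), and the spigot is at (207,178). I'll move over the manifold.

Emit:
send_rows(
  moves="0 0 0 .845 -.86 -.1 .5;0 0 0 .845 -.86 -.1 .5;0 0 0 .845 -.86 -.1 .5;0 0 0 .845 -.86 -.1 .5;0 0 0 .845 -.86 -.1 .5",
)

```text
time: 0.82
eef_pos: [0.2898, -0.4429, 0.2658]
tcp_rot: [0.992, 0.127, 0.0, 0.0]
contact_force: [0.0, -0.0, -1.4]
opening: 0.748
finger_force: 0.0
```

Emit:
send_rows(
  moves="0 0 0 .845 -.86 -.1 .5;0 0 0 .845 -.86 -.1 .5;0 0 0 .845 -.86 -.1 .5;0 0 0 .845 -.86 -.1 .5;0 0 0 .845 -.86 -.1 .5",
)

```text
time: 1.45
eef_pos: [0.4106, -0.2355, 0.2858]
tcp_rot: [0.992, 0.127, 0.0, 0.0]
contact_force: [-0.6, -0.6, -1.1]
opening: 0.75
finger_force: 0.0
```

Emit:
send_rows(
  moves="0 0 .054 .845 -.86 -.1 .5;0 0 .054 .845 -.86 -.1 .5;0 0 .054 .845 -.86 -.1 .5;0 0 .054 .845 -.86 -.1 .5;0 0 .054 .845 -.86 -.1 .5;0 0 .054 .845 -.86 -.1 .5;0 0 .054 .845 -.86 -.1 .5",
)

```text
time: 2.33
eef_pos: [0.5302, -0.0306, 0.3048]
tcp_rot: [0.999, -0.046, -0.0, 0.0]
contact_force: [-0.7, 0.5, -0.6]
opening: 0.746
finger_force: 0.0
```

Run:
```python
from h import *
c=cam('wrist','w1.png'); s=ctrl.get_state(); print(s['eef_pos'],R.from_quat(s['tcp_rot']).as_matrix().round(3).tolist(),s['qpos'],s['opening'])
```

```text
[ 0.53011783 -0.03054802  0.3049558 ] [[0.996, -0.092, -0.001], [-0.092, -0.996, -0.0], [-0.001, 0.0, -1.0]] [-2.48517029e-01 -7.57921889e-02  1.86069730e+00 -5.13725170e-04
  1.35737313e+00  1.41460406e+00] 0.7517247885498972
```

View pics/w1.png

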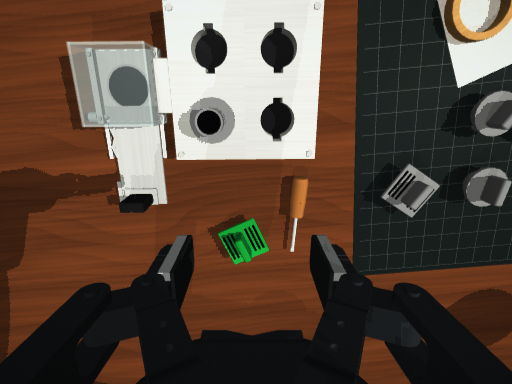

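```bash
cat >> h.py <<'E'
def holes(c,z=.032,lo=1000,hi=4000,box=None):
    g=cv2.cvtColor(c['image'],cv2.COLOR_RGB2GRAY); m=(g<70).astype(np.uint8); out=[]
    for k in cv2.findContours(m,cv2.RETR_LIST,cv2.CHAIN_APPROX_NONE)[0]:
        a=cv2.contourArea(k)
        if not lo<a<hi: continue
        P=np.array([onz(c,u,v,z)[:2] for u,v in k[:,0]]); 
        r=cv2.minAreaRect(P.astype(np.float32)*1000)
        (ctr,sz,ang)=r
        # notch axis: farthest pair
        D=np.linalg.norm(P[:,None]-P[None],axis=2); i,j=np.unravel_index(D.argmax(),D.shape)
        d=P[i]-P[j]; d=d if d[0]>0 else -d
        M=cv2.moments((P*10000).astype(np.float32)); cm=np.array([M['m10'],M['m01']])/M['m00']/1e4
        out.append((np.round(k.mean((0,1))).tolist(),cm.round(4),((P[i]+P[j])/2).round(4),(D.max()*1000).round(1),np.degrees(np.arctan2(d[1],d[0])).round(1),np.round(sz,1)))
    return out
E
python3 - <<'E'
from h import *
c=cam('wrist')
for o in holes(c,lo=600): print(*o)
g=cv2.cvtColor(c['image'],cv2.COLOR_RGB2GRAY)
# handle
m=(g[180:220,110:175]<50).astype(np.uint8); n,l,st,ce=cv2.connectedComponentsWithStats(m)
for i in range(1,n):
    if st[i,4]>100:
        print(st[i]+[110,180,0,0,0]); 
print('handle',onz(c,137,203,.057),onz(c,137,196,.057),onz(c,137,209,.057))
for n,u,v in [('m tl',163,0),('mbl',177,159),('mbr',315,159),('mtr',324,0)]: print(n,onz(c,u,v,.032).round(4))
for n,u,v in [('inlet',411,189),('p1',498,115),('p2',490,187)]: print(n,onz(c,u,v,.056).round(4))
E
```

```text
[255.0, 285.0] [ 0.3102 -0.01  ] [ 0.3065 -0.0109] 211.1 86.4 [ 29.  210.7]
[87.0, 263.0] [0.3793 0.2445] [0.381  0.2653] 252.9 -85.9 [249.5  54.1]
[154.0, 246.0] [0.3919 0.1335] [0.4131 0.1437] 120.4 89.0 [112.5  90.6]
[126.0, 225.0] [0.4366 0.1725] [0.4451 0.1701] 147.6 84.1 [147.5  26.8]
[410.0, 190.0] [ 0.4557 -0.2624] [ 0.4551 -0.2616] 89.1 7.4 [65.5 64.6]
[276.0, 118.0] [ 0.5797 -0.0686] [ 0.5797 -0.0686] 54.8 5.0 [42.4 46.4]
[210.0, 48.0] [0.6735 0.0101] [0.6751 0.0119] 57.0 5.2 [39.5 50.1]
[278.0, 46.0] [ 0.6675 -0.0771] [ 0.6682 -0.0769] 56.7 4.3 [45.3 46.6]
[110 180  43  33 685]
handle [0.48243979 0.13867518 0.057     ] [0.49285365 0.13640297 0.057     ] [0.47337824 0.14065232 0.057     ]
m tl [0.734  0.0611 0.032 ]
mbl [0.5358 0.078  0.032 ]
mbr [ 0.5176 -0.1211  0.032 ]
mtr [ 0.716  -0.1366  0.032 ]
inlet [ 0.4676 -0.2499  0.056 ]
p1 [ 0.5595 -0.3543  0.056 ]
p2 [ 0.4605 -0.3603  0.056 ]
```

Sockets agree with the manifold corners to about 2 mm (yaw about -5°). Next I'll hover over the handle, turned 90°.

Emit:
send_rows(
  moves="0 0 -.25 -.34 -.87 .5 0;0 0 -.25 -.34 -.87 .5 0;0 0 -.25 -.34 -.87 .5 0;0 0 -.25 -.34 -.87 .5 0;0 0 -.25 -.34 -.87 .5 0;0 0 -.25 -.34 -.87 .5 0;0 0 -.25 -.34 -.87 .5 0;0 0 -.25 -.34 -.87 .5 0;0 0 -.25 -.34 -.87 .5 0;0 0 -.25 -.34 -.87 .5 0;0 0 -.25 -.34 -.87 .5 0",
)

```text
time: 3.8
eef_pos: [0.4785, 0.1501, 0.2054]
tcp_rot: [0.739, 0.674, 0.0, 0.0]
contact_force: [0.8, -0.2, 0.4]
opening: 0.499
finger_force: 0.0
```

```bash
cat >> h.py <<'E'
def plan(pos,yaw=None,com=None):
    """row numbers from the present pose to pos, yaw(deg of tool x)"""
    s=ctrl.get_state(); M=R.from_quat(s['tcp_rot']); p=s['eef_pos'] if com is None else np.array(com)
    sh=M.inv().apply(np.array(pos)-p)/.2
    y0=np.degrees(np.arctan2(*M.as_matrix()[1::-1,0]))
    y=y0 if yaw is None else yaw
    T=R.from_euler('z',y,degrees=True)*R.from_euler('x',180,degrees=True)
    rv=(M.inv()*T).as_rotvec()/(2*np.pi)
    print('at',s['eef_pos'].round(4),'yaw',round(y0,2),'open',round(s['opening'],3),'row',rv.round(4),sh.round(4),'F',np.round(s['contact_force'],1),'t',s['time'])
E
python3 - <<'E'
from h import *
c=cam('wrist','w2.png'); plan([.478,.148,.045],85)
E
```

```text
at [0.4785 0.1502 0.2054] yaw 84.78 open 0.499 row [ 0.      0.     -0.0006] [-0.0113 -0.0015  0.8019] F [-0.5 -0.2  0.1] t 3.85
```

View pics/w2.png

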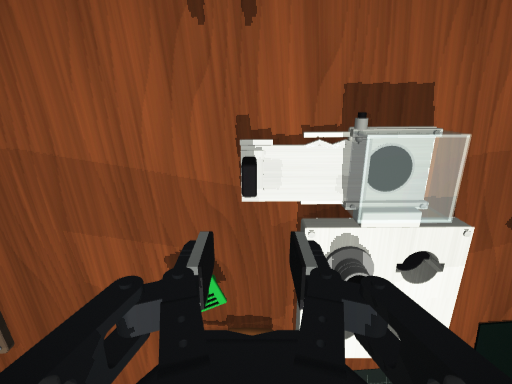

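Run:
```python
from h import *
c=cam('wrist')
E=np.array(c['extrinsics']);print(E[:3,3])
g=cv2.cvtColor(c['image'],cv2.COLOR_RGB2GRAY)
m=(g[145:205,235:265]<70).astype(np.uint8); n,l,st,ce=cv2.connectedComponentsWithStats(m); i=1+st[1:,4].argmax(); x,y,w,h,a=st[i]; x+=235;y+=145; print(x,y,w,h)
for u in(x,x+w):
  for v in (y,y+h): print(u,v,onz(c,u,v,.057).round(4),onz(c,u,v,.013).round(4))
```

```text
[0.48543705 0.22923802 0.33383128]
242 157 15 40
242 157 [0.4715 0.1751 0.057 ] [0.4693 0.1666 0.013 ]
242 197 [0.4673 0.1331 0.057 ] [0.4644 0.1178 0.013 ]
257 157 [0.4864 0.1738 0.057 ] [0.4866 0.165  0.013 ]
257 197 [0.4829 0.1317 0.057 ] [0.4825 0.1162 0.013 ]
```

Emit:
send_rows(
  moves="0 0 0 -.006 -.007 .4 0;0 0 0 -.006 -.007 .7 0;0 0 0 -.006 -.007 .847 0;0 0 0 -.006 -.007 .847 0;0 0 0 -.006 -.007 .847 -1;0 0 0 -.006 -.007 .847 -1;0 0 0 -.006 -.007 .847 -1;0 0 0 -.006 -.007 .847 -1",
  newtons=40,
)

```text
time: 4.9
eef_pos: [0.478, 0.1499, 0.0384]
tcp_rot: [0.738, 0.675, 0.001, 0.001]
contact_force: [-3.2, 1.2, 6.2]
opening: 0.177
finger_force: 43.1
```

Emit:
send_rows(
  moves="0 0 0 0 .05 0 -1;0 0 0 0 .1 0 -1;0 0 0 0 .15 0 -1;0 0 0 0 .2 0 -1;0 0 0 0 .25 0 -1;0 0 0 0 .29 0 -1;0 0 0 0 .29 0 -1;0 0 0 0 .29 0 -1",
)

```text
time: 5.9
eef_pos: [0.5356, 0.145, 0.0384]
tcp_rot: [0.738, 0.675, 0.0, -0.0]
contact_force: [-4.7, 2.2, 12.8]
opening: 0.182
finger_force: 44.0
```

Emit:
send_rows(
  moves="0 0 0 0 0 0 0;0 0 0 0 0 0 0;0 0 0 0 0 0 0;0 0 0 0 0 -.3 0;0 0 0 0 0 -.6 0;0 0 0 0 0 -.8 0;0 0 0 0 0 -.8 0;0 0 0 0 0 -.8 0",
)

```text
time: 6.9
eef_pos: [0.534, 0.1443, 0.1947]
tcp_rot: [0.738, 0.675, -0.001, -0.001]
contact_force: [0.4, 0.0, -0.8]
opening: 0.498
finger_force: 0.0
```

Run:
```python
from h import *
c=cam('wrist','w3.png'); plan([.586,.020,.056],85)
u,v=map(int,proj(c,[.537,.144,.057])); print(u,v)
g=cv2.cvtColor(c['image'],cv2.COLOR_RGB2GRAY)
x0,y0=u-40,v-40
m=(g[y0:y0+80,x0:x0+80]<70).astype(np.uint8); n,l,st,ce=cv2.connectedComponentsWithStats(m)
for i in range(1,n):
  x,y,w,h,a=st[i]
  if a>200: print(x+x0,y+y0,w,h,a,onz(c,x+x0,y+y0+h,.057).round(4),onz(c,x+x0+w,y+y0+h,.057).round(4))
```

```text
at [0.5335 0.1442 0.1938] yaw 84.86 open 0.498 row [-0.0006  0.0001 -0.0004] [-0.5946  0.3195  0.6884] F [ 0.4  0.1 -0.7] t 6.95
254 183
246 158 15 41 606 [0.527  0.1283 0.057 ] [0.5421 0.127  0.057 ]
253 204 41 19 571 [0.5317 0.1014 0.057 ] [0.574  0.0977 0.057 ]
```

Emit:
send_rows(
  moves="0 0 0 -.2 .1 0 .6;0 0 0 -.45 .22 0 .6;0 0 0 -.595 .32 0 .6;0 0 0 -.595 .32 0 .6;0 0 0 -.595 .32 .35 .6;0 0 0 -.595 .32 .6 .6;0 0 0 -.595 .32 .69 .6;0 0 0 -.595 .32 .69 .6",
)

```text
time: 7.95
eef_pos: [0.5866, 0.021, 0.0565]
tcp_rot: [0.738, 0.675, -0.001, -0.001]
contact_force: [-0.2, 0.4, 0.3]
opening: 0.803
finger_force: 0.0
```

Emit:
send_rows(
  moves="0 0 0 0 0 0 -1;0 0 0 0 0 0 -1;0 0 0 0 0 0 -1;0 0 0 0 0 0 -1;0 0 0 0 0 0 -1",
  newtons=60,
)

```text
time: 8.57
eef_pos: [0.5876, 0.0204, 0.0609]
tcp_rot: [0.738, 0.675, -0.001, -0.001]
contact_force: [-7.0, 0.7, 7.5]
opening: 0.398
finger_force: 59.6
```

Emit:
send_rows(
  moves="0 0 0 0 0 -.1 -1;0 0 0 0 0 -.2 -1;0 0 0 0 0 -.4 -1;0 0 0 0 0 -.7 -1;0 0 0 0 0 -.7 -1",
)

```text
time: 9.2
eef_pos: [0.5923, 0.0196, 0.2073]
tcp_rot: [0.738, 0.675, 0.005, 0.006]
contact_force: [0.8, 0.9, -0.6]
opening: 0.398
finger_force: 60.1
```

Emit:
send_rows(
  moves="0 0 0 -.25 .05 0 -1;0 0 0 -.5 .1 0 -1;0 0 0 -.75 .15 0 -1;0 0 0 -.95 .2 0 -1;0 0 0 -.95 .2 0 -1",
)

```text
time: 9.82
eef_pos: [0.6106, -0.1756, 0.1981]
tcp_rot: [0.739, 0.673, -0.0, 0.0]
contact_force: [0.2, 0.4, -1.7]
opening: 0.402
finger_force: 60.1
```

Emit:
send_rows(
  moves="0 0 0 -.25 .08 0 -1;0 0 0 -.33 .08 .1 -1;0 0 0 -.33 .08 .3 -1;0 0 0 -.33 .08 .5 -1;0 0 0 -.33 .08 .6 -1;0 0 0 -.33 .08 .6 -1",
)

```text
time: 10.58
eef_pos: [0.6194, -0.2383, 0.0757]
tcp_rot: [0.738, 0.675, -0.001, -0.002]
contact_force: [-0.5, -0.4, -1.5]
opening: 0.399
finger_force: 60.1
```

Run:
```python
from h import *
c=cam('scene','s1.png');a=c['image'][60:280,80:360][:,:,::-1];cv2.imwrite('pics/s1c.png',cv2.resize(a,None,fx=2.7,fy=2.7)); plan([.62,-.24,.050],85)
```

```text
at [ 0.6207 -0.2392  0.0779] yaw 84.91 open 0.398 row [-0.0001 -0.0001 -0.0003] [-0.0045 -0.0031  0.1393] F [-0.  -0.9 -1.1] t 10.625
```

View pics/s1c.png

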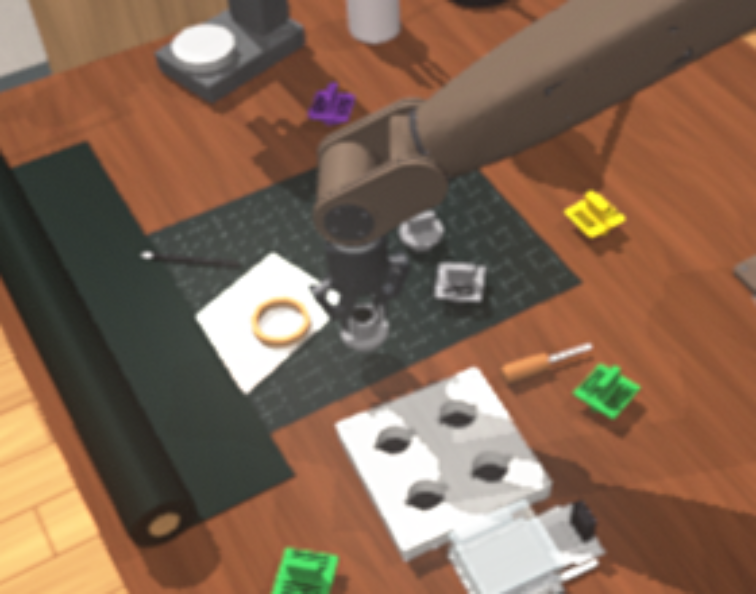

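Emit:
send_rows(
  moves="0 0 0 0 0 .06 -1;0 0 0 0 0 .11 -1;0 0 0 0 0 .135 -1;0 0 0 0 0 .145 -1;0 0 0 0 0 .145 -1",
)

```text
time: 11.25
eef_pos: [0.6209, -0.24, 0.0491]
tcp_rot: [0.738, 0.675, 0.0, 0.0]
contact_force: [-0.8, -1.1, -1.8]
opening: 0.4
finger_force: 60.3
```

Emit:
send_rows(
  moves="0 0 0 0 0 0 .5;0 0 0 0 0 0 .5;0 0 0 0 0 0 .5;0 0 0 0 0 -.2 .6;0 0 0 0 0 -.5 .6;0 0 0 0 0 -.9 .6;0 0 0 0 0 -.95 .6;0 0 0 0 0 -.95 .6",
)

```text
time: 12.25
eef_pos: [0.6221, -0.2406, 0.243]
tcp_rot: [0.738, 0.675, 0.001, 0.004]
contact_force: [-0.0, -0.4, -0.2]
opening: 0.797
finger_force: 0.0
```

Run:
```python
from h import *
c=cam('wrist','w4.png'); plan([.48,-.26,.25],45)
```

```text
at [ 0.6209 -0.2399  0.2397] yaw 84.87 open 0.802 row [0.0003 0.     0.1108] [-0.163  -0.6927 -0.0528] F [ 0.8  0.2 -1.3] t 12.3
```

View pics/w4.png

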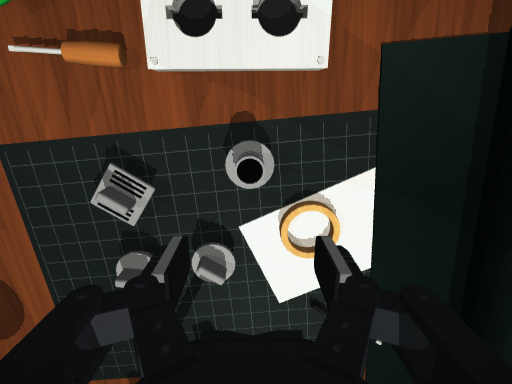

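Emit:
send_rows(
  moves="0 0 .25 -.155 -.785 .25 .6;0 0 .25 -.155 -.785 .25 .6;0 0 .25 -.155 -.785 .25 .6;0 0 .25 -.155 -.785 .25 .6;0 0 .25 -.155 -.785 .25 .6;0 0 .25 -.155 -.785 .25 .6;0 0 .25 -.155 -.785 .25 .6;0 0 .25 -.155 -.785 .25 .6;0 0 .25 -.155 -.785 .25 .6;0 0 .25 -.155 -.785 .25 .6;0 0 .25 -.155 -.785 .25 .6",
)

```text
time: 13.68
eef_pos: [0.4608, -0.2561, 0.1872]
tcp_rot: [0.999, -0.044, -0.001, -0.001]
contact_force: [0.6, -0.5, 0.1]
opening: 0.797
finger_force: 0.0
```

Run:
```python
from h import *
c=cam('wrist','w5.png'); plan([.462,-.257,.19],-5); print(proj(c,[.462,-.257,.026]))
```

```text
at [ 0.4611 -0.2563  0.1877] yaw -5.08 open 0.798 row [-0.0002  0.0003 -0.0002] [ 0.005   0.0033 -0.0115] F [-1.   1.1  0.5] t 13.725
(np.float64(253.24351300437138), np.float64(174.93407364138224))
```

View pics/w5.png

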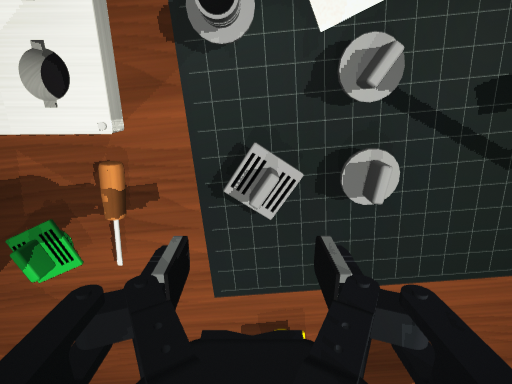

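```bash
cat >> h.py <<'E'
def flange(c,xy,z=.026,ax=None):
    """flange contour round the expected xy: centre & size from rays on plane z"""
    u,v=map(int,proj(c,[*xy,z])); hsv=cv2.cvtColor(c['image'],cv2.COLOR_RGB2HSV)
    m=((hsv[:,:,1]<45)&(hsv[:,:,2]>75)).astype(np.uint8)
    m=cv2.morphologyEx(m,cv2.MORPH_OPEN,np.ones((5,5)))
    best=None
    for k in cv2.findContours(m,cv2.RETR_EXTERNAL,cv2.CHAIN_APPROX_NONE)[0]:
        if cv2.contourArea(k)>800 and cv2.pointPolygonTest(cv2.convexHull(k),(u,v),False)>=0: best=k
    P=np.array([onz(c,a,b,z)[:2]*1000 for a,b in best[:,0]],np.float32)
    return best,cv2.minAreaRect(P),cv2.minEnclosingCircle(P)
E
python3 - <<'E'
from h import *
c=cam('wrist'); im=c['image'][:,:,::-1].copy()
for xy in [onz(c,264,180,.026),onz(c,372,67,.026),onz(c,370,177,.026)]:
    k,r,e=flange(c,xy[:2]); print(xy.round(4),[np.round(t,1) for t in r],[np.round(t,1) for t in e]); cv2.drawContours(im,[k],-1,(0,0,255),1)
cv2.imwrite('pics/w5c.png',cv2.resize(im[25:235,200:420],None,fx=2.8,fy=2.8,interpolation=cv2.INTER_CUBIC))
E
```

```text
[ 0.4556 -0.2683  0.026 ] [array([ 452.8, -266.8]), array([64.1, 64.1]), np.float64(51.5)] [array([ 452.9, -266.3]), np.float64(42.6)]
[ 0.5579 -0.3787  0.026 ] [array([ 557. , -377.8]), array([61.8, 60.6]), np.float64(0.4)] [array([ 557.5, -378.4]), np.float64(31.8)]
[ 0.449  -0.3813  0.026 ] [array([ 448.9, -380.9]), array([61.1, 61.4]), np.float64(89.4)] [array([ 447.5, -381.5]), np.float64(32.7)]
```

View pics/w5c.png

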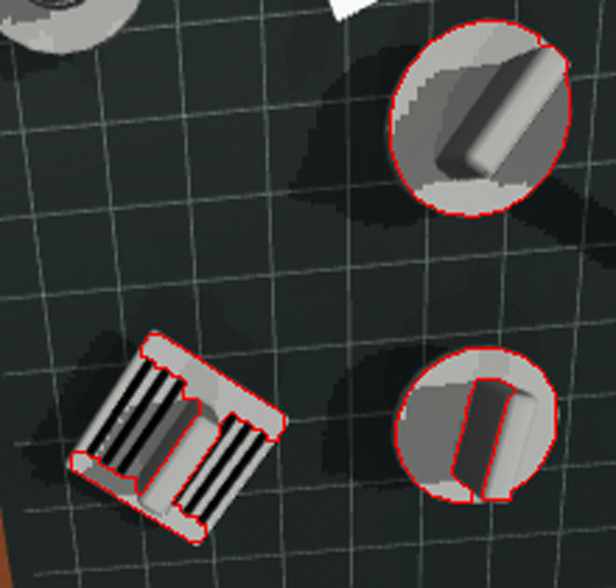

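The inlet is at (.453,-.267) with yaw -38.5°, and its flange measures 64.1 mm, as specified. Plug p1 is at (.557,-.378), yaw -40°. Plug p2 is at (.449,-.381), yaw -19°. Next, grasp the inlet.

Emit:
send_rows(
  moves="0 0 .093 -.037 .056 .1 0;0 0 .093 -.037 .056 .2 0;0 0 .093 -.037 .056 .3 0;0 0 .093 -.037 .056 .5 0;0 0 .093 -.037 .056 .65 0;0 0 .093 -.037 .056 .7 0;0 0 .093 -.037 .056 .71 0;0 0 .093 -.037 .056 .71 0",
)

```text
time: 14.78
eef_pos: [0.454, -0.2678, 0.0482]
tcp_rot: [0.944, -0.33, 0.001, 0.0]
contact_force: [-0.5, -0.0, 0.9]
opening: 0.502
finger_force: 0.0
```

Emit:
send_rows(
  moves="0 0 0 0 0 0 -1;0 0 0 0 0 0 -1;0 0 0 0 0 0 -1;0 0 0 0 0 0 -1;0 0 0 0 0 0 -1;0 0 0 0 0 0 -1",
  newtons=70,
)

```text
time: 15.52
eef_pos: [0.4538, -0.2677, 0.048]
tcp_rot: [0.944, -0.331, 0.001, 0.0]
contact_force: [-0.1, -0.4, 6.0]
opening: 0.124
finger_force: 69.2
```

Run:
```python
from h import *
plan([.55,-.06,.25],-5)
```

```text
at [ 0.4538 -0.2677  0.048 ] yaw -38.61 open 0.124 row [ 0.0001 -0.0003 -0.0934] [-0.2706 -1.1117 -1.0105] F [-0.1 -0.4  6. ] t 15.525
```

Emit:
send_rows(
  moves="0 0 0 0 0 -.1 -1;0 0 0 0 0 -.3 -1;0 0 0 0 0 -.6 -1;0 0 -.09 -.05 -.2 -1 -1;0 0 -.093 -.1 -.5 -1 -1;0 0 -.093 -.2 -.8 -1 -1;0 0 -.093 -.25 -.98 -1 -1;0 0 -.093 -.25 -.98 -1 -1;0 0 -.093 -.25 -.98 -1 -1;0 0 -.093 -.25 -.98 -1 -1",
)

```text
time: 16.77
eef_pos: [0.5358, -0.0838, 0.2463]
tcp_rot: [0.999, -0.046, -0.001, -0.0]
contact_force: [0.6, 0.1, -1.7]
opening: 0.124
finger_force: 68.8
```

Run:
```python
from h import *
c=cam('wrist','w6.png'); plan([.586,.02,.15],-5)
for o in holes(c,lo=900): print(*o)
for p in [(.585,.0187),(.6746,.0109),(.5772,-.0709),(.6668,-.0787)]: print(np.round(proj(c,[*p,.032])))
```

```text
at [ 0.5359 -0.0839  0.2464] yaw -5.25 open 0.124 row [-0.      0.0001 -0.0007] [ 0.2023 -0.5403  0.4821] F [ 0.2 -0.2 -2.2] t 16.825
[54.0, 283.0] [0.3879 0.2017] [0.3865 0.2131] 155.7 -87.0 [154.8  27.5]
[484.0, 209.0] [ 0.4514 -0.376 ] [ 0.4466 -0.38  ] 77.0 37.6 [67.1 63.5]
[238.0, 129.0] [ 0.58   -0.0712] [ 0.5802 -0.0703] 54.0 5.5 [46.2 42.2]
[383.0, 80.0] [ 0.6211 -0.2392] [ 0.6208 -0.2403] 66.5 54.1 [64.8 62.5]
[158.0, 48.0] [0.6739 0.0077] [0.6751 0.0117] 57.0 5.6 [35.2 54.8]
[237.0, 48.0] [ 0.6668 -0.0787] [ 0.6675 -0.0774] 58.0 5.9 [45.5 48.9]
[164. 133.]
[156.  50.]
[238. 132.]
[237.  50.]
```

View pics/w6.png

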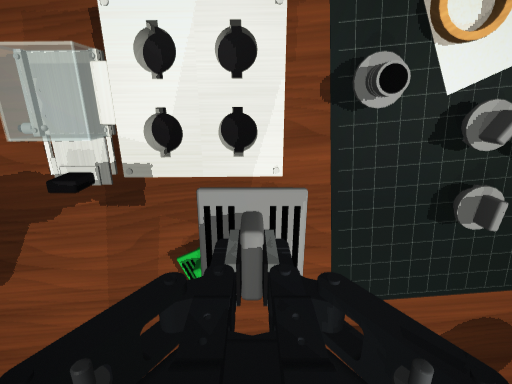

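Emit:
send_rows(
  moves="0 0 -.001 .1 -.25 0 -1;0 0 -.001 .207 -.5 .1 -1;0 0 -.001 .207 -.538 .3 -1;0 0 -.001 .207 -.538 .6 -1;0 0 -.001 .207 -.538 .73 -1;0 0 -.001 .207 -.538 .73 -1;0 0 -.001 .207 -.538 .73 -1",
)

```text
time: 17.7
eef_pos: [0.5885, 0.0197, 0.1026]
tcp_rot: [0.999, -0.042, 0.001, 0.0]
contact_force: [-0.1, 0.4, -0.7]
opening: 0.117
finger_force: 69.0
```

Emit:
send_rows(
  moves="0 0 0 0 0 .04 -1;0 0 0 0 0 .07 -1;0 0 0 0 0 .1 -1;0 0 0 0 0 .125 -1;0 0 0 0 0 .125 -1",
)

```text
time: 18.32
eef_pos: [0.5868, 0.0207, 0.0752]
tcp_rot: [0.999, -0.042, -0.001, 0.0]
contact_force: [0.3, -0.5, -1.5]
opening: 0.126
finger_force: 69.0
```

Emit:
send_rows(
  moves="0 0 0 0 0 .02 -1;0 0 0 0 0 .04 -1;0 0 0 0 0 .06 -1;0 0 0 0 0 .075 -1;0 0 0 0 0 .08 -1;0 0 0 0 0 .08 -1",
)

```text
time: 19.08
eef_pos: [0.5872, 0.0206, 0.0602]
tcp_rot: [0.999, -0.042, -0.0, 0.0]
contact_force: [-2.0, -1.4, 0.9]
opening: 0.125
finger_force: 69.3
```

Emit:
send_rows(
  moves="0 0 0 0 0 0 0;0 0 0 0 0 0 0;0 0 0 0 0 0 0;0 0 0 0 0 -.2 0;0 0 0 0 0 -.5 0;0 0 0 0 0 -.75 0;0 0 0 0 0 -.75 0",
)

```text
time: 19.95
eef_pos: [0.5904, 0.0204, 0.2164]
tcp_rot: [0.999, -0.041, 0.006, 0.0]
contact_force: [0.3, -1.0, -0.9]
opening: 0.497
finger_force: 0.0
```

Emit:
send_rows(
  moves="0 0 0 0 .3 0 0;0 0 0 0 .6 0 0;0 0 0 0 .9 0 0;0 0 0 0 1 0 0;0 0 0 0 1 0 0",
)

```text
time: 20.58
eef_pos: [0.5701, -0.1792, 0.2088]
tcp_rot: [0.999, -0.043, -0.001, -0.001]
contact_force: [0.1, 0.2, -0.5]
opening: 0.496
finger_force: 0.0
```

Emit:
send_rows(
  moves="0 0 .05 .018 .3 0 0;0 0 .1 .018 .6 0 0;0 0 .1 .018 .9 0 0;0 0 .1 .018 1 0.1 0;0 0 .1 .018 1 .1 0;0 0 .1 .018 1 .1 0",
)

```text
time: 21.32
eef_pos: [0.5584, -0.376, 0.1898]
tcp_rot: [0.938, -0.347, -0.0, -0.001]
contact_force: [-0.0, -0.0, 0.1]
opening: 0.504
finger_force: 0.0
```

Run:
```python
from h import *
c=cam('wrist'); im=c['image'][:,:,::-1].copy()
plan([.557,-.378,.046],-40.5)
for xy in [(.557,-.378),(.449,-.381)]:
    k,r,e=flange(c,xy[:2]); print([np.round(t,1) for t in r],[np.round(t,1) for t in e]); cv2.drawContours(im,[k],-1,(0,0,255),1)
cv2.imwrite('pics/w7.png',im)
t=cam('top')['image'][:,:,::-1]; cv2.imwrite('pics/t7.png',np.hstack([cv2.resize(im,None,fx=.7,fy=.7)[:268],cv2.resize(t[110:260,140:380],(429,268))]))
```

```text
at [ 0.5586 -0.3761  0.1905] yaw -40.59 open 0.499 row [-0.0001 -0.     -0.0002] [1.000e-04 1.260e-02 7.224e-01] F [-0.2 -0.1  0.6] t 21.375
[array([ 557.7, -377.9]), array([60.5, 60.9]), np.float64(49.5)] [array([ 557.3, -378. ]), np.float64(31.4)]
[array([ 444.3, -384.4]), array([52.1, 69. ]), np.float64(66.1)] [array([ 446.5, -377.4]), np.float64(36.3)]
```

View pics/t7.png

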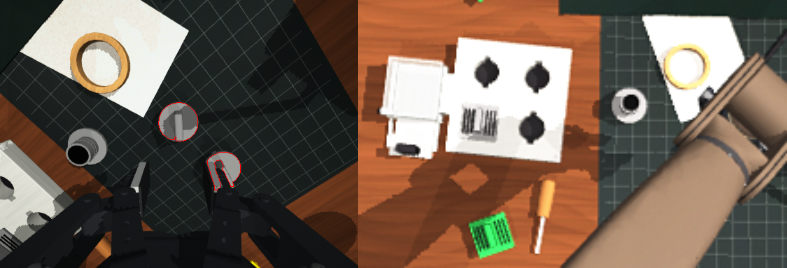

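Emit:
send_rows(
  moves="0 0 0 0 .011 .3 0;0 0 0 0 .011 .55 0;0 0 0 0 .011 .7 0;0 0 0 0 .011 .72 0;0 0 0 0 .011 .72 0;0 0 0 0 .011 .72 -1;0 0 0 0 .011 .72 -1;0 0 0 0 .011 .72 -1;0 0 0 0 .011 .72 -1;0 0 0 0 .011 .72 -1",
)

```text
time: 22.68
eef_pos: [0.5574, -0.381, 0.0483]
tcp_rot: [0.937, -0.348, 0.002, 0.001]
contact_force: [0.8, 0.5, 6.0]
opening: 0.126
finger_force: 69.5
```

Emit:
send_rows(
  moves="0 0 0 0 0 -.1 -1;0 0 0 0 0 -.3 -1;0 0 0 0 0 -.6 -1;0 0 0 0 0 -.8 -1;0 0 0 0 0 -.8 -1;0 0 0 0 0 -.8 -1",
)

```text
time: 23.42
eef_pos: [0.5553, -0.3791, 0.2044]
tcp_rot: [0.937, -0.348, -0.001, -0.001]
contact_force: [-0.0, -0.1, -1.2]
opening: 0.12
finger_force: 68.5
```

Run:
```python
from h import *
plan([.669,-.0778,.2],-5)
```

```text
at [ 0.5553 -0.3791  0.2044] yaw -40.77 open 0.12 row [-0.0002  0.0005 -0.0994] [-0.5532 -1.5124  0.0238] F [-0.  -0.1 -1.2] t 23.425
```

Emit:
send_rows(
  moves="0 0 0 -.1 -.25 0 -1;0 0 0 -.2 -.5 0 -1;0 0 0 -.28 -.76 0 -1;0 0 0 -.28 -.76 0 -1",
)

```text
time: 23.92
eef_pos: [0.6126, -0.2238, 0.2024]
tcp_rot: [0.938, -0.346, -0.003, -0.001]
contact_force: [-0.0, 0.7, -1.9]
opening: 0.122
finger_force: 68.8
```

Emit:
send_rows(
  moves="0 0 -.03 -.1 -.25 0 -1;0 0 -.06 -.2 -.5 0 -1;0 0 -.099 -.273 -.752 0 -1;0 0 -.099 -.273 -.752 .1 -1;0 0 -.099 -.273 -.752 .3 -1;0 0 -.099 -.273 -.752 .5 -1;0 0 -.099 -.273 -.752 .5 -1;0 0 -.099 -.273 -.752 .5 -1",
)

```text
time: 24.92
eef_pos: [0.67, -0.0794, 0.1062]
tcp_rot: [0.999, -0.045, -0.0, 0.0]
contact_force: [0.2, 0.8, -1.5]
opening: 0.123
finger_force: 69.0
```

Run:
```python
from h import *
plan([.6693,-.0780,.075],-5)
```

```text
at [ 0.67   -0.0794  0.1062] yaw -5.17 open 0.123 row [ 0.      0.     -0.0005] [-0.0042 -0.0068  0.1561] F [ 0.2  0.8 -1.5] t 24.925
```

Emit:
send_rows(
  moves="0 0 0 -.004 -.007 .06 -1;0 0 0 -.004 -.007 .1 -1;0 0 0 -.004 -.007 .13 -1;0 0 0 -.004 -.007 .155 -1;0 0 0 -.004 -.007 .155 -1",
)

```text
time: 25.55
eef_pos: [0.6688, -0.0771, 0.0743]
tcp_rot: [0.999, -0.045, -0.001, -0.0]
contact_force: [0.6, 0.2, -1.8]
opening: 0.121
finger_force: 69.0
```

Emit:
send_rows(
  moves="0 0 0 0 0 .02 -1;0 0 0 0 0 .04 -1;0 0 0 0 0 .06 -1;0 0 0 0 0 .075 -1;0 0 0 0 0 .08 -1;0 0 0 0 0 .08 -1",
)

```text
time: 26.3
eef_pos: [0.6696, -0.0772, 0.0603]
tcp_rot: [0.999, -0.045, 0.0, 0.0]
contact_force: [-2.0, 1.4, 6.2]
opening: 0.123
finger_force: 69.9
```

Emit:
send_rows(
  moves="0 0 0 0 0 0 0;0 0 0 0 0 0 0;0 0 0 0 0 0 0;0 0 0 0 0 -.2 0;0 0 0 0 0 -.5 0;0 0 0 0 0 -.75 0;0 0 0 0 0 -.75 0",
)

```text
time: 27.18
eef_pos: [0.6723, -0.078, 0.216]
tcp_rot: [0.999, -0.045, 0.006, 0.001]
contact_force: [0.5, 0.2, 0.1]
opening: 0.498
finger_force: 0.0
```

Emit:
send_rows(
  moves="0 0 0 -.13 .25 0 0;0 0 0 -.3 .5 0 0;0 0 0 -.48 .8 0 0;0 0 0 -.48 .8 0 0",
)

```text
time: 27.68
eef_pos: [0.5567, -0.2304, 0.2072]
tcp_rot: [0.999, -0.047, -0.001, -0.0]
contact_force: [0.7, 0.2, -0.3]
opening: 0.497
finger_force: 0.0
```

Emit:
send_rows(
  moves="0 0 .0375 -.13 .25 0 0;0 0 .0375 -.3 .5 0 0;0 0 .0375 -.48 .8 0.1 0;0 0 .0375 -.48 .805 .1 0;0 0 .0375 -.48 .805 .1 0;0 0 .0375 -.48 .805 .1 0",
)

```text
time: 28.42
eef_pos: [0.4504, -0.3785, 0.189]
tcp_rot: [0.987, -0.161, 0.0, -0.0]
contact_force: [0.4, 0.4, 0.1]
opening: 0.499
finger_force: 0.0
```

Run:
```python
from h import *
c=cam('wrist'); im=c['image'][:,:,::-1].copy()
plan([.449,-.381,.046],-18.7)
for xy in [(.449,-.381)]:
    k,r,e=flange(c,xy[:2]); print([np.round(t,1) for t in r],[np.round(t,1) for t in e]); cv2.drawContours(im,[k],-1,(0,0,255),1)
cv2.imwrite('pics/w8.png',im)
```

```text
at [ 0.4505 -0.3785  0.1892] yaw -18.5 open 0.498 row [-0.     -0.0001  0.0006] [-0.0038  0.0143  0.716 ] F [ 0.1 -0.6  0.6] t 28.475
[array([ 493.7, -391.7]), array([366.5, 370.2]), np.float64(0.1)] [array([ 500.2, -395.8]), np.float64(252.3)]
```

View pics/w8.png

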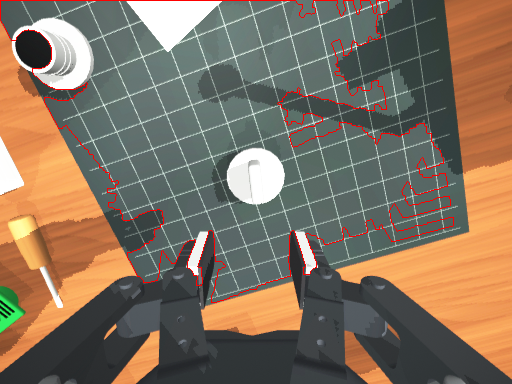

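```bash
sed -i 's/def flange(c,xy,z=.026,ax=None)/def flange(c,xy,z=.026,vt=75)/; s/>75))/>vt))/' h.py
python3 - <<'E'
from h import *
c=cam('wrist')
k,r,e=flange(c,(.449,-.381),vt=170); print([np.round(t,1) for t in r],[np.round(t,1) for t in e])
cv2.imwrite('pics/w8c.png',cv2.resize(c['image'][130:220,200:310][:,:,::-1],None,fx=6,fy=6,interpolation=cv2.INTER_CUBIC))
E
```

```text
[array([ 448.3, -381.4]), array([61.4, 62.2]), np.float64(71.6)] [array([ 448.5, -381.3]), np.float64(31.5)]
```

View pics/w8c.png

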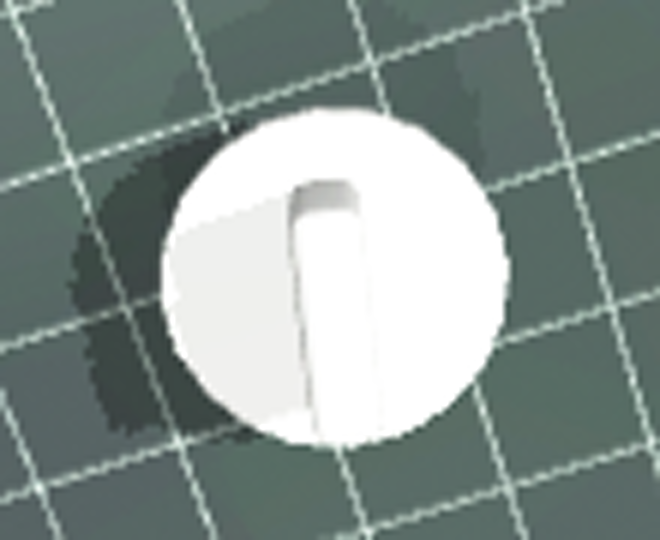

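Emit:
send_rows(
  moves="0 0 -.0165 -.005 .0165 .3 0;0 0 -.0165 -.005 .0165 .55 0;0 0 -.0165 -.005 .0165 .7 0;0 0 -.0165 -.005 .0165 .715 0;0 0 -.0165 -.005 .0165 .715 0;0 0 -.0165 -.005 .0165 .715 -1;0 0 -.0165 -.005 .0165 .715 -1;0 0 -.0165 -.005 .0165 .715 -1;0 0 -.0165 -.005 .0165 .715 -1;0 0 -.0165 -.005 .0165 .715 -1",
)

```text
time: 29.78
eef_pos: [0.4483, -0.3836, 0.0479]
tcp_rot: [0.994, -0.111, 0.001, 0.001]
contact_force: [0.5, 0.6, 6.3]
opening: 0.123
finger_force: 69.1
```

Emit:
send_rows(
  moves="0 0 0 0 0 -.1 -1;0 0 0 0 0 -.3 -1;0 0 0 0 0 -.6 -1;0 0 0 0 0 -.8 -1;0 0 0 0 0 -.8 -1;0 0 0 0 0 -.8 -1",
)

```text
time: 30.52
eef_pos: [0.4465, -0.3818, 0.2048]
tcp_rot: [0.994, -0.111, -0.001, -0.001]
contact_force: [-0.2, 0.9, -1.6]
opening: 0.126
finger_force: 68.4
```

Run:
```python
from h import *
plan([.579,-.07,.1],-5)
```

```text
at [ 0.4465 -0.3818  0.2048] yaw -12.69 open 0.126 row [-0.0002  0.0003 -0.0214] [ 0.3047 -1.6657  0.5256] F [-0.2  0.9 -1.6] t 30.525
```

Emit:
send_rows(
  moves="0 0 0 .05 -.25 0 -1;0 0 0 .1 -.55 0 -1;0 0 0 .15 -.83 0 -1;0 0 0 .15 -.83 0 -1",
)

```text
time: 31.02
eef_pos: [0.5126, -0.2229, 0.2028]
tcp_rot: [0.994, -0.108, -0.003, -0.002]
contact_force: [0.2, -0.7, -2.0]
opening: 0.126
finger_force: 68.7
```

Emit:
send_rows(
  moves="0 0 -.02 .05 -.25 0 -1;0 0 -.0214 .1 -.55 0 -1;0 0 -.0214 .151 -.836 0 -1;0 0 -.0214 .151 -.836 .1 -1;0 0 -.0214 .151 -.836 .3 -1;0 0 -.0214 .151 -.836 .5 -1;0 0 -.0214 .151 -.836 .5 -1;0 0 -.0214 .151 -.836 .5 -1",
)

```text
time: 32.02
eef_pos: [0.5792, -0.0719, 0.1062]
tcp_rot: [0.999, -0.044, -0.0, 0.0]
contact_force: [0.7, 0.1, -1.8]
opening: 0.125
finger_force: 69.0
```

Run:
```python
from h import *
plan([.5783,-.070,.075],-5)
```

```text
at [ 0.5792 -0.0719  0.1062] yaw -5.06 open 0.125 row [ 0.      0.     -0.0002] [-0.0054 -0.0092  0.1559] F [ 0.7  0.1 -1.8] t 32.025
```

Emit:
send_rows(
  moves="0 0 0 -.005 -.009 .06 -1;0 0 0 -.005 -.009 .1 -1;0 0 0 -.005 -.009 .13 -1;0 0 0 -.005 -.009 .155 -1;0 0 0 -.005 -.009 .155 -1",
)

```text
time: 32.65
eef_pos: [0.5782, -0.069, 0.0745]
tcp_rot: [0.999, -0.043, -0.0, 0.0]
contact_force: [0.0, -0.3, -2.1]
opening: 0.125
finger_force: 68.9
```

Emit:
send_rows(
  moves="0 0 0 0 0 .02 -1;0 0 0 0 0 .04 -1;0 0 0 0 0 .06 -1;0 0 0 0 0 .075 -1;0 0 0 0 0 .08 -1;0 0 0 0 0 .08 -1",
)

```text
time: 33.4
eef_pos: [0.5786, -0.0692, 0.0599]
tcp_rot: [0.999, -0.043, 0.0, 0.0]
contact_force: [-3.1, -4.1, 5.0]
opening: 0.123
finger_force: 69.9
```

Emit:
send_rows(
  moves="0 0 0 0 0 0 0;0 0 0 0 0 0 0;0 0 0 0 0 0 0;0 0 0 0 0 -.2 0;0 0 0 0 0 -.5 0;0 0 0 0 0 -.8 0;0 0 0 0 0 -.95 0;0 0 0 0 0 -.95 0",
)

```text
time: 34.4
eef_pos: [0.5799, -0.0691, 0.2526]
tcp_rot: [0.999, -0.043, 0.003, 0.001]
contact_force: [-0.2, 0.2, -0.0]
opening: 0.497
finger_force: 0.0
```

Emit:
send_rows(
  moves="0 0 -.25 -.3 -.98 0 0;0 0 -.25 -.3 -.98 0 0;0 0 -.25 -.3 -.98 0 0;0 0 -.25 -.3 -.98 0 0;0 0 -.25 -.3 -.98 0 0;0 0 -.25 -.3 -.98 0 0;0 0 -.25 -.3 -.98 0 0;0 0 -.25 -.3 -.98 0 0;0 0 -.25 -.3 -.98 0 0;0 0 -.25 -.3 -.98 0 0;0 0 -.25 -.3 -.98 0 0",
)

```text
time: 35.78
eef_pos: [0.535, 0.1317, 0.2475]
tcp_rot: [0.738, 0.675, -0.001, -0.001]
contact_force: [0.8, -0.2, -0.2]
opening: 0.498
finger_force: 0.0
```

Run:
```python
from h import *
t=cam('top')['image'];s=cam('scene')['image'];w=cam('wrist'); plan([.537,.144,.036],85)
print(proj(w,[.537,.144,.057]))
f=lambda a:cv2.resize(a[:,:,::-1],(400,300),interpolation=cv2.INTER_CUBIC)
cv2.imwrite('pics/m9.png',np.vstack([np.hstack([f(t[110:300,130:383]),f(s[60:270,80:360])]),np.hstack([f(w['image']),f(s)])]))
cv2.imwrite('pics/w9.png',w['image'][:,:,::-1])
```

```text
at [0.5354 0.1317 0.2485] yaw 84.99 open 0.503 row [-0.0001  0.     -0.    ] [0.0621 0.0031 1.0624] F [-0.4 -0.   0.3] t 35.925
(np.float64(251.8696564347017), np.float64(159.73612161061405))
```

View pics/m9.png

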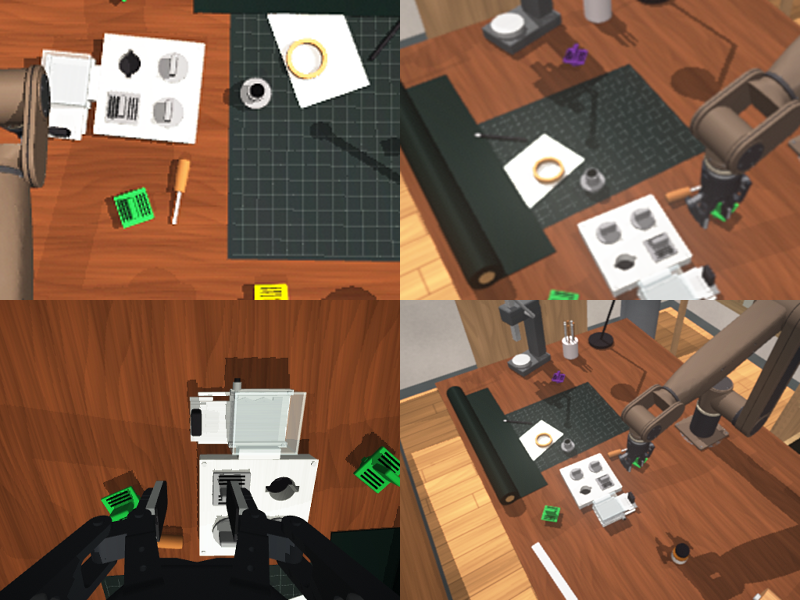

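Emit:
send_rows(
  moves="0 0 0 .062 .008 .3 0;0 0 0 .062 .008 .5 0;0 0 0 .062 .008 .5 0",
)

```text
time: 36.3
eef_pos: [0.5355, 0.1437, 0.145]
tcp_rot: [0.737, 0.676, -0.003, -0.003]
contact_force: [-0.3, 0.1, 0.1]
opening: 0.501
finger_force: 0.0
```

Emit:
send_rows(
  moves="0 0 0 0 0 .25 0;0 0 0 0 0 .45 0;0 0 0 0 0 .55 0;0 0 0 0 0 .55 0;0 0 0 0 0 .55 -1;0 0 0 0 0 .55 -1;0 0 0 0 0 .55 -1;0 0 0 0 0 .55 -1;0 0 0 0 0 .55 -1",
  newtons=40,
)

```text
time: 37.42
eef_pos: [0.5355, 0.1444, 0.0408]
tcp_rot: [0.737, 0.676, -0.003, -0.003]
contact_force: [-12.1, 0.4, 10.1]
opening: 0.183
finger_force: 40.3
```

Emit:
send_rows(
  moves="0 0 0 0 -.04 0 -1;0 0 0 0 -.08 0 -1;0 0 0 0 -.12 0 -1;0 0 0 0 -.155 0 -1;0 0 0 0 -.155 0 -1;0 0 0 0 -.155 0 -1;0 0 0 0 -.155 0 -1",
)

```text
time: 38.3
eef_pos: [0.5074, 0.1467, 0.0408]
tcp_rot: [0.737, 0.676, -0.0, -0.0]
contact_force: [-3.6, 0.5, 6.6]
opening: 0.186
finger_force: 41.6
```

Emit:
send_rows(
  moves="0 0 0 0 0 0 -.3;0 0 0 0 0 0 -.3;0 0 0 0 0 0 -.3;0 0 0 0 0 0 -.3;0 0 0 0 0 0 -.3;0 0 0 0 0 0 -.3;0 0 0 0 0 0 -.3;0 0 0 0 0 0 -.3;0 0 0 0 0 0 -.3;0 0 0 0 0 0 -.3;0 0 0 0 0 0 -.3;0 0 0 0 0 0 -.3",
)

```text
time: 39.8
eef_pos: [0.5074, 0.1465, 0.0389]
tcp_rot: [0.737, 0.676, 0.0, 0.0]
contact_force: [-0.1, 0.1, -0.0]
opening: 0.345
finger_force: 0.0
```

Emit:
send_rows(
  moves="0 0 0 0 0 0 -.3;0 0 0 0 0 0 -.3;0 0 0 0 0 0 -.3;0 0 0 0 0 0 -.3;0 0 0 0 0 0 -.3;0 0 0 0 0 0 -.3;0 0 0 0 0 0 -.3;0 0 0 0 0 0 -1;0 0 0 0 0 0 -1;0 0 0 0 0 0 -1;0 0 0 0 0 0 -1;0 0 0 0 0 0 -1",
)

```text
time: 41.3
eef_pos: [0.5071, 0.1466, 0.039]
tcp_rot: [0.737, 0.676, -0.0, -0.0]
contact_force: [-3.4, -0.8, 2.8]
opening: 0.18
finger_force: 40.1
```

Emit:
send_rows(
  moves="0 0 0 0 -.04 0 -1;0 0 0 0 -.08 0 -1;0 0 0 0 -.12 0 -1;0 0 0 0 -.153 0 -1;0 0 0 0 -.153 0 -1;0 0 0 0 -.153 0 -1",
)

```text
time: 42.05
eef_pos: [0.4766, 0.1492, 0.039]
tcp_rot: [0.737, 0.676, -0.0, -0.0]
contact_force: [-2.0, -1.2, 2.9]
opening: 0.18
finger_force: 41.4
```

Emit:
send_rows(
  moves="0 0 0 0 0 0 0;0 0 0 0 0 0 0;0 0 0 0 0 0 0;0 0 0 0 0 -.3 0;0 0 0 0 0 -.6 0;0 0 0 0 0 -.85 0;0 0 0 0 0 -.85 0;0 0 0 0 0 -.85 0;0 0 0 0 0 -.85 0",
)

```text
time: 43.18
eef_pos: [0.4757, 0.1491, 0.2066]
tcp_rot: [0.737, 0.676, -0.002, -0.001]
contact_force: [-0.1, -0.6, 0.2]
opening: 0.504
finger_force: 0.0
```

Run:
```python
from h import *
c=cam('wrist','w10.png'); plan([.478,.148,.2])
g=cv2.cvtColor(c['image'],cv2.COLOR_RGB2GRAY)
u,v=map(int,proj(c,[.477,.149,.057])); x0,y0=u-40,v-40; print(u,v)
m=(g[y0:y0+80,x0:x0+80]<70).astype(np.uint8); n,l,st,ce=cv2.connectedComponentsWithStats(m)
for i in range(1,n):
  x,y,w,h,a=st[i]
  if a>200: print(x+x0,y+y0,w,h,a,onz(c,x+x0,y+y0+h,.057).round(4),onz(c,x+x0+w,y+y0+h,.057).round(4))
```

```text
at [0.4758 0.1491 0.2067] yaw 85.01 open 0.499 row [-0.0006  0.0001 -0.    ] [-0.0043  0.0117  0.0334] F [-0.3  0.1 -0.1] t 43.225
253 179
245 155 15 40 581 [0.4672 0.1333 0.057 ] [0.4828 0.132  0.057 ]
```

The handle is back at its fully open reading (.4672/.4828, the same as at the start).

```bash
python3 -c "
from plant import ctrl
print(ctrl.sign_off())"
```

```text
the job is handed in; nothing more can be done
None
```

The job is handed in: the inlet is in socket 1, both plugs found are seated in sockets 3 and 4 (socket 2 left open), the spigot is upright on the mat, and the gate went shut, half-way for about 3 s, then fully open; sign-off gave no verdict.

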